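Make up two sample kits at the flame photometer bench

ROBOT

A 6-joint arm with a two-finger parallel gripper is mounted at the origin on the work surface. World frame = base frame: x ahead of the robot, y to its left, z up, the work surface at z = 0. Lengths are in mm, angles in rad, forces in N, time in s.
With the tool pointing down it reaches from about 225 to 875 mm from the base axis. Payload 3.4 kg.
Tool frame: the origin (TCP) lies at the very end of the fingers, on their centre line; the grasp point (between the pads) lies manip.grip_depth behind it (manip.grip_depth is the distance from the TCP to the grasp point, in mm); z points along the fingers, y is the line along which they close (so a half turn about z gives the same grasp; the last joint's range is limited). The gripper opens to 85 mm and grips with 20 to 120 N. Pads are 22 mm wide; open, the fingers measure 114 mm over their backs; the gripper's body (76 mm by 85 mm) begins 54 mm behind the grasp point. The pads swing forward as they close: fully open they stand 13 mm farther back than shut.
Start: joints at [-1.352, 0.276, 1.505, -0, 1.361, -0.121], TCP at [191.647, -542.159, 208.828] pointing down, gripper open.
Joint ranges: [-2.89, 2.89], [-0.75, 2.08], [0.22, 2.7], [-1.18, 4.32], [0.11, 2.71], [-2.7, 2.7]. Speed limits (rad/s): [2.57, 2.57, 3.14, 3.14, 3.14, 3.14].

INTERFACE

Orientations are given as a rotation vector (axis times angle).
In Python, from cell import manip gives the robot as it stands.
- The arm moves only by the shell command python3 -m creep 'ROWS' [FORCE]. ROWS is JSON, a list of rows, each a list of 3 entries, a list of its own where there are three numbers: the turn, a rotation vector about the tool's x, y, z as a fraction of full scale, then the shift along the tool's x, y, z as a fraction of full scale, then the gripper command: -1 is shut, 1 is fully open, values between are in proportion. A call has exactly 10 rows; each row is the pose to reach, as a shift and turn from the pose commanded when the call began, along the tool's axes at that moment, turning the shorter way round; what a row does not reach only later rows make up. Full scale, the value 1, is 20 cm for a shift and pi rad for a turn. A row lasts 1/12 s, in which the tool goes at most 41.7 mm and 7.16 degrees, less where a joint would pass 70% of its speed; a pose out of reach is approached as far as the arm can. A call with a number of a shift or a turn outside -1 to 1 is refused whole. A call with a gripper value outside its range is refused whole. The fingers move at their own pace and stop on an object; FORCE is the grip in N (left out, the last holds). Time passes only in rows, so rows that repeat a pose let the fingers close, or fill a call up. It gives the time, the measured TCP pose, the force, the opening and the grip force at its end, in the units of the state.
- manip.get_obs(): the state, without advancing time (a new reading comes with each control period).
- manip.camera(name): name is "scene" or "side" or "wrist"; returns the picture (480x640x3 uint8, red, green, blue); there is no depth.
- manip.calibration(name): a dict with "mtx" (3x3 intrinsics, pixels), "world_from_camera" (4x4, takes a point from camera to world coordinates). Camera axes: x right, y up, looking along -z (the intrinsics and any distortion apply to the point x, -y, -z); pixel columns grow to the right and rows downward; lengths in mm; the calibration is good to about 2 mm. A picture is of the moment at which its call begins: read the wrist's pose just before it. calibration takes no time and is no camera call; for the wrist camera it gives the pose at the moment of the call.
- manip.job_done(): hands the job in; it is judged then, once.
The state is a dict: "clock": time; "joint_positions": joint angles; "joint_vel": joint speeds; "joint_efforts": joint torques, N m; "tool_pos": TCP position; "orientation": TCP orientation; "contact_force": force on the tool from outside, world axes, zero at the start; "wrist_torque": the same for the moment, N m; "grip_width": finger opening in mm; "grasp_force": force on a finger pad.
Only numpy, scipy, OpenCV 4.12 (cv2) and the standard library are available. Lean on these libraries where they do the work, as an engineer would, in place of code of your own. Each camera call takes 0.05 s, during which the arm holds its last target. There are 200 camera calls.

TASK

Make up the two kits from the row of stock: the blue tray gets one amber bottle and the jar with the red lid; the yellow tray gets the other amber bottle, the square white bottle with the blue cap and the steel pot. Stand each one upright on the floor of a bay of its own, setting it down rather than dropping it, and let go. Leave the green-lidded jar, the orange meter and the white mortar where they are.

Things in the scene. Friction and masses are not known exactly. Their poses are not given: they have to be found in the camera images.
- blue_tray: Blue plastic kit tray, fixed to the bench, outer size in mm 76 along its x by 148 along its y, 18 high, walls and dividers 4 thick, floor 4 thick. Dividers 18 high part it into two square bays, 68 by 68 inside, in a row along its y, each bay for one item; bay centres (mm) at x = 0, y = -36 and 36. Origin: centre of its underside, z up; the long side (y) runs roughly across in front of the robot, within 0.25 rad. The two trays may stand either way about, left and right.
- yellow_tray: Yellow plastic kit tray, fixed to the bench, outer size in mm 76 along its x by 220 along its y, 18 high, walls and dividers 4 thick, floor 4 thick. Dividers 18 high part it into three square bays, 68 by 68 inside, in a row along its y, each bay for one item; bay centres (mm) at x = 0, y = -72, 0 and 72. Origin: centre of its underside, z up; the long side (y) runs roughly across in front of the robot, within 0.25 rad. The two trays may stand either way about, left and right.
- amber_a: Amber glass reagent bottle with a black screw cap and a paper label band: body 44 diameter, straight up to 58 high, shoulder, cap 32 diameter, 85 high overall, about 160 g. Origin: centre of its underside, z up. The two amber bottles are alike and interchangeable.
- amber_b: Amber glass reagent bottle with a black screw cap and a paper label band: body 44 diameter, straight up to 58 high, shoulder, cap 32 diameter, 85 high overall, about 160 g. Origin: centre of its underside, z up. The two amber bottles are alike and interchangeable.
- red_jar: Round white plastic jar with a red screw lid: body 46 diameter to 46 high, lid 48 diameter above that, 62 high overall, about 120 g. Origin: centre of its underside, z up.
- square_bottle: Square white plastic bottle with a round blue cap: body 42 by 42, 60 high, short neck, cap 30 diameter, 84 high overall, about 130 g. Origin: centre of its underside, z up; its x and y axes are square to its flat sides, x within 0.3 rad of straight ahead of the robot at the start.
- steel_pot: Closed stainless steel sample pot, a plain cylinder 42 diameter, 58 high, about 200 g. Origin: centre of its underside, z up.
- green_jar: Round white plastic jar with a green screw lid (a spare standing in the row of stock; not wanted in any kit, leave it alone): body 46 diameter to 46 high, lid 48 diameter above that, 62 high overall, about 120 g. Origin: centre of its underside, z up. All six pieces of stock start upright on the bench in one loose row nearer the robot than the trays, running from side to side about 110 apart (at least 80), in any order.
- meter: Orange pocket meter with a black end cap, lying flat at one side of the work, 150 by 34, 24 high. Leave it alone. Origin: near the middle of its underside, x along its length.
- mortar: White ceramic mortar (small bowl), 84 across, 45 high, at the other side of the work. Leave it alone. Origin: centre of its underside.
Things that resemble listed ones, but are neither listed nor needed, are in the scene too. Leave any pink look-alike of the red_jar alone.

How it is judged (in metres and radians):
At the end, for the whole second after the job is handed in: Red-lidded jar and one amber bottle in the blue tray; other amber bottle, square bottle and steel pot in the yellow tray: each within the walls in its own bay, underside within 3.5 mm of the bay floor, upright within 0.12 rad, at rest (under 0.02 m/s) (x of red_jar in the frame of blue_tray between -0.02 and 0.02 m and y of red_jar in the frame of blue_tray between -0.062 and 0.062 m and z of red_jar in the frame of blue_tray between 0.001 and 0.0075 m and angle between each of red_jar, square_bottle, steel_pot's own z axis and vertical below 0.12 rad and linear speed of each of red_jar, square_bottle, steel_pot below 0.02 m/s and x of square_bottle in the frame of yellow_tray between -0.02 and 0.02 m and y of square_bottle in the frame of yellow_tray between -0.098 and 0.098 m and z of square_bottle in the frame of yellow_tray between 0.001 and 0.0075 m and x of steel_pot in the frame of yellow_tray between -0.02 and 0.02 m and y of steel_pot in the frame of yellow_tray between -0.098 and 0.098 m and z of steel_pot in the frame of yellow_tray between 0.001 and 0.0075 m and (((x of amber_a in the frame of blue_tray between -0.02 and 0.02 m and y of amber_a in the frame of blue_tray between -0.062 and 0.062 m and z of amber_a in the frame of blue_tray between 0.001 and 0.0075 m and angle between amber_a's own z axis and vertical below 0.12 rad and linear speed of amber_a below 0.02 m/s) and (x of amber_b in the frame of yellow_tray between -0.02 and 0.02 m and y of amber_b in the frame of yellow_tray between -0.098 and 0.098 m and z of amber_b in the frame of yellow_tray between 0.001 and 0.0075 m and angle between amber_b's own z axis and vertical below 0.12 rad and linear speed of amber_b below 0.02 m/s)) or ((x of amber_b in the frame of blue_tray between -0.02 and 0.02 m and y of amber_b in the frame of blue_tray between -0.062 and 0.062 m and z of amber_b in the frame of blue_tray between 0.001 and 0.0075 m and angle between amber_b's own z axis and vertical below 0.12 rad and linear speed of amber_b below 0.02 m/s) and (x of amber_a in the frame of yellow_tray between -0.02 and 0.02 m and y of amber_a in the frame of yellow_tray between -0.098 and 0.098 m and z of amber_a in the frame of yellow_tray between 0.001 and 0.0075 m and angle between amber_a's own z axis and vertical below 0.12 rad and linear speed of amber_a below 0.02 m/s)))); the robot touches nothing.
It fails at once if the green-lidded jar is moved by more than 15 mm (distance of green_jar from where it was at the start of the episode above 0.015 m).
It fails at once if the orange meter is moved by more than 15 mm (distance of meter from where it was at the start of the episode above 0.015 m).
It fails at once if the mortar is moved by more than 15 mm (distance of mortar from where it was at the start of the episode above 0.015 m).
It fails at once if a kit item is dropped: it falls faster than 0.7 m/s (about 25 mm of free fall) with no finger on it ((linear speed of amber_a above 0.7 m/s and contact force between the fingers and amber_a below 0.05 N) or (linear speed of amber_b above 0.7 m/s and contact force between the fingers and amber_b below 0.05 N) or (linear speed of red_jar above 0.7 m/s and contact force between the fingers and red_jar below 0.05 N) or (linear speed of square_bottle above 0.7 m/s and contact force between the fingers and square_bottle below 0.05 N) or (linear speed of steel_pot above 0.7 m/s and contact force between the fingers and steel_pot below 0.05 N)).
It also fails if it takes over 112 s, if anything falls off the work surface, if the arm or the gripper's body presses on something with over 40 N, if the wrist force passes 120 N, or if a joint passes its speed limit or range.

## Working session

There is one attempt and no reset: what is moved stays moved. The work goes in short steps, Python scripts to look and compute and a shell command to move; the robot and the scene stay as the last step left them, time stands still between calls to the robot, and variables do not carry over. Pictures are saved under pics/ and viewed, at most 14 in all, crops included, and the job is handed in when it is done.

```bash
ls; mkdir -p pics; python3 - <<'E'
from cell import manip
import cv2
o=manip.get_obs();print(o);print(manip.grip_depth)
for n in("scene","side","wrist"):
    im=manip.camera(n);cv2.imwrite(f"pics/{n}0.png",im[:,:,::-1])
    c=manip.calibration(n);print(n,c)
E
```

```text
pics
{'clock': 0.0, 'joint_positions': array([-1.35200802e+00,  2.76588720e-01,  1.50615177e+00,  3.65726286e-05,
        1.36067032e+00, -1.20980727e-01]), 'joint_vel': array([ 2.35778295e-03,  1.16322120e-03,  6.07875952e-05,  1.24658282e-03,
       -5.49005948e-04, -1.83178546e-04]), 'joint_efforts': array([ 8.46059702e-04, -4.16776586e+01, -2.45807040e+01, -4.55992074e-05,
        1.09524993e-02, -2.95924437e-06]), 'tool_pos': array([ 191.524417  , -541.56413156,  207.9358856 ]), 'orientation': array([-3.09457769e+00, -5.30825272e-01,  8.34562941e-05]), 'contact_force': array([-0.59108882, -0.02795075, -0.03252674]), 'wrist_torque': array([ 0.01862725, -0.04733995, -0.00318359]), 'grasp_force': 0.0, 'grip_width': 85.5519999672881}
18.700000000000003
scene {'mtx': array([[615.61722963,   0.        , 324.86056179],
       [  0.        , 615.61722963, 233.09935079],
       [  0.        ,   0.        ,   1.        ]]), 'world_from_camera': array([[-4.30892746e-01, -5.87431885e-01,  6.85022060e-01,
         1.39259899e+03],
       [ 9.02119196e-01, -2.61365603e-01,  3.43320518e-01,
  
[... 558 characters left out ...]
    [ 1.62605456e-03,  7.14745610e-01,  6.99382635e-01,
         1.02504700e+03],
       [ 0.00000000e+00,  0.00000000e+00,  0.00000000e+00,
         1.00000000e+00]])}
wrist {'mtx': array([[396.41692877,   0.        , 319.51560165],
       [  0.        , 396.41692877, 236.11044873],
       [  0.        ,   0.        ,   1.        ]]), 'world_from_camera': array([[ 3.33595358e-01,  9.10510243e-01,  2.44305616e-01,
         2.52393585e+02],
       [-9.42714335e-01,  3.22735232e-01,  8.44491089e-02,
        -5.20585941e+02],
       [-1.95425109e-03, -2.58482237e-01,  9.66014034e-01,
         3.72872906e+02],
       [ 0.00000000e+00,  0.00000000e+00,  0.00000000e+00,
         1.00000000e+00]])}
```

View pics/scene0.png

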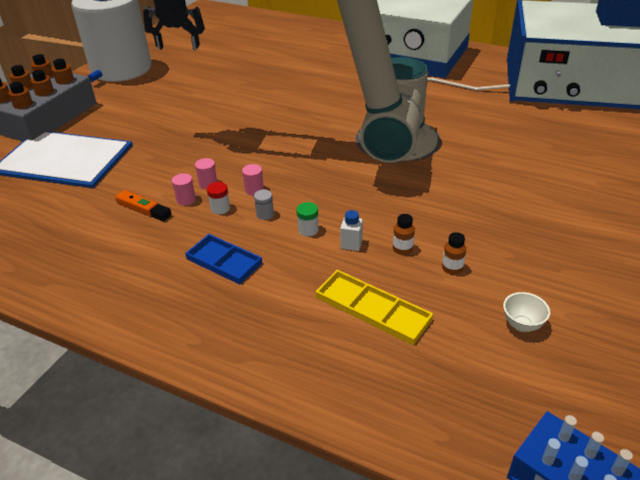

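View pics/side0.png

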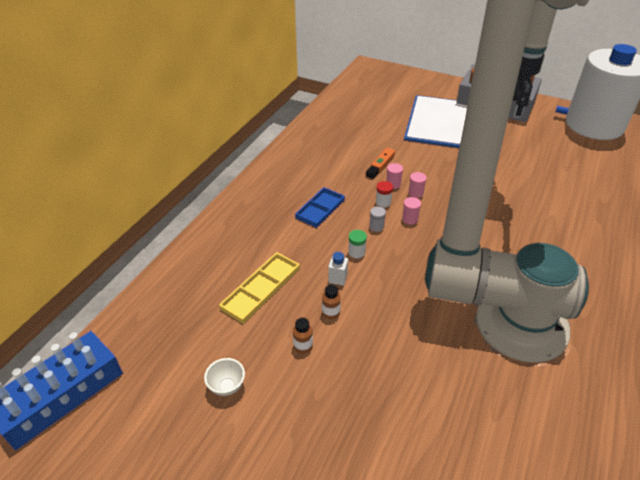

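The scene view shows the row from left to right: red-lidded jar (218,198), steel pot (264,205), green jar (308,219), square bottle (351,231), and amber bottles (403,235) and (454,253). The blue tray is at (224,258), the yellow at (374,306), the meter at (143,205) and the mortar at (526,313). In the side view the row runs from the red lid (384,190) down to amber (302,335).

Candidates for the red jar are the cylinders at (218,198), (184,190), (206,173) and (253,180). The first has a red lid on a white body and fits the description. The other three are pink all over. I'll confirm with an enlarged crop and take rough positions.

```bash
cat > h.py <<'E'
import numpy as np, cv2
from scipy.spatial.transform import Rotation as R
from cell import manip
def ray(c,uv,z):
    K,T=c["mtx"],c["world_from_camera"]
    d=np.linalg.inv(K)@[uv[0],uv[1],1]; d=T[:3,:3]@[d[0],-d[1],-d[2]]; o=T[:3,3]
    return (o+d*(z-o[2])/d[2])[:2]
def proj(c,p):
    T=np.linalg.inv(c["world_from_camera"]); q=T[:3,:3]@p+T[:3,3]; q=c["mtx"]@[q[0],-q[1],-q[2]]
    return q[:2]/q[2]
def blobs(im,lo,hi,amin=25):  # RGB image, HSV range (lo hue > hi hue wraps)
    h=cv2.cvtColor(im,cv2.COLOR_RGB2HSV)
    if lo[0]>hi[0]: m=cv2.inRange(h,(lo[0],*lo[1:]),(180,*hi[1:]))|cv2.inRange(h,(0,*lo[1:]),hi)
    else: m=cv2.inRange(h,lo,hi)
    n,_,s,ce=cv2.connectedComponentsWithStats(m)
    return m,sorted([(int(s[i,4]),ce[i].round(1),s[i,:4].tolist()) for i in range(1,n) if s[i,4]>=amin],key=lambda a:-a[0])
RNG=dict(red=((175,150,80),(5,255,255)),green=((50,120,50),(75,255,255)),blue=((105,150,60),(125,255,255)),yellow=((22,170,120),(32,255,255)),black=((0,0,0),(180,255,45)))
E
python3 - <<'E'
from h import *
for n in("scene","side"):
    im=cv2.cvtColor(cv2.imread(f"pics/{n}0.png"),cv2.COLOR_BGR2RGB);c=manip.calibration(n)
    for k,z in(("red",54),("green",54),("blue",77),("yellow",18),("black",76)):
        for a,ce,b in blobs(im,*RNG[k])[1][:5]: print(n,k,a,ce,b,ray(c,ce,z).round(),ray(c,ce,12).round())
    for p in ([(218,190),(264,197)] if n=="scene" else [(384,188),(378,214)]): print(ray(c,p,58).round())
im=cv2.imread("pics/scene0.png")[140:290,130:490];cv2.imwrite("pics/crop0.png",cv2.resize(im,(800,333),interpolation=2))
E
```

```text
scene red 292 [216.6 189.3] [206, 181, 22, 17] [ 465. -275.] [ 418. -312.]
scene red 39 [559.3  56.8] [557, 54, 6, 7] [-568.  323.] [-667.  316.]
scene red 32 [549.5  56.5] [547, 54, 6, 6] [-558.  295.] [-657.  286.]
scene green 311 [307.  210.8] [297, 202, 21, 18] [453. -47.] [405. -73.]
scene green 36 [143.6 201.4] [139, 199, 10, 6] [ 572. -402.] [ 530. -445.]
scene blue 3906 [562.1 455.7] [508, 412, 132, 68] [836. 553.] [791. 560.]
scene blue 2020 [223.9 258.3] [186, 234, 76, 50] [ 680. -114.] [ 623. -160.]
scene blue 1790 [544.2  58.9] [508, 0, 132, 109] [-481.  288.] [-631.  273.]
scene blue 1025 [619.   12.2] [597, 0, 43, 26] [-962.  454.] [-1151.   453.]
scene blue 662 [ 66.8 173.4] [0, 141, 132, 47] [ 580. -615.] [ 515. -702.]
scene yellow 3842 [374.5 306.1] [316, 270, 117, 75] [625. 184.] [620. 182.]
scene yellow 442 [481.6  21.5] [470, 0, 24, 43] [-854.    8.] [-870.    5.]
scene yellow 179 [327.9   8.4] [315, 0, 26, 20] [-763. -572.] [-778. -579.]
scene yellow 46 [286.6   5.5] [281, 0, 12, 11] [-730. -736.] [-745. -744.]
scene yellow 34 [300.8   7. ] [293, 3, 16, 9] [-737.
[... 636 characters left out ...]
 [847. 621.]
side blue 944 [319.4 206.9] [296, 188, 48, 39] [581. -89.] [ 615. -158.]
side blue 377 [622.4  54. ] [610, 45, 26, 20] [  -80. -1455.] [  -90. -1617.]
side blue 114 [431.  141.8] [405, 136, 54, 11] [ 407. -526.] [ 430. -624.]
side blue 81 [337.8 257.5] [334, 253, 9, 11] [454.  63.] [480.   5.]
side black 729 [525.3  81. ] [513, 56, 30, 60] [  221. -1061.] [  231. -1194.]
side black 137 [301.7 325.1] [296, 319, 13, 13] [438. 285.] [462. 242.]
side black 123 [331.1 291.2] [326, 285, 12, 13] [422. 168.] [445. 118.]
side black 95 [372. 172.] [367, 167, 11, 11] [ 513. -300.] [ 543. -381.]
side black 33 [557.9 327.1] [555, 324, 8, 6] [-68.  44.] [-77. -15.]
[ 461. -267.]
[ 434. -153.]
```

View pics/crop0.png

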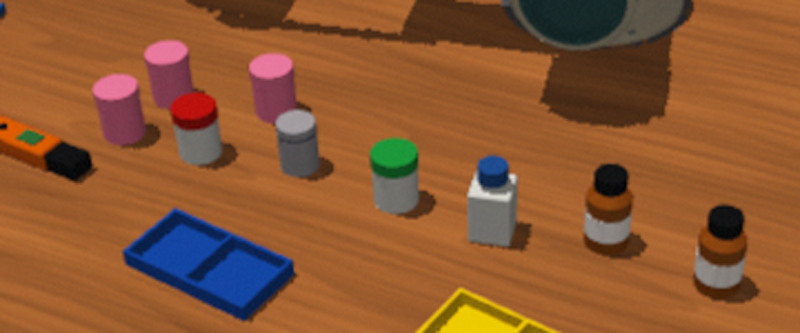

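The crop confirms it: only the cylinder at scene (218,198) has a red lid on a white body, and the other three are plain pink. Next I go above the row for a look through the wrist camera, with the fingers turned to close along world x.

```bash
python3 -m creep '[[[0,0,-0.04],[0.1,-0.08,-0.05],1],[[0,0,-0.08],[0.2,-0.17,-0.1],1],[[0,0,-0.12],[0.3,-0.26,-0.15],1],[[0,0,-0.16],[0.4,-0.35,-0.2],1],[[0,0,-0.2],[0.5,-0.44,-0.25],1],[[0,0,-0.24],[0.6,-0.53,-0.3],1],[[0,0,-0.28],[0.7,-0.62,-0.35],1],[[0,0,-0.32],[0.8,-0.71,-0.4],1],[[0,0,-0.36],[0.9,-0.8,-0.45],1],[[0,0,-0.392],[0.99,-0.87,-0.45],1]]'
python3 -m creep '[[[0,0,0],[0.1,0.12,0],1],[[0,0,0],[0.2,0.25,0],1],[[0,0,0],[0.32,0.4,0],1],[[0,0,0],[0.44,0.55,0],1],[[0,0,0],[0.56,0.7,0],1],[[0,0,0],[0.68,0.85,0],1],[[0,0,0],[0.78,0.95,0],1],[[0,0,0],[0.81,0.99,0],1],[[0,0,0],[0.81,0.99,0],1],[[0,0,0],[0.81,0.99,0],1]]'
python3 - <<'E'
from h import *
im=manip.camera("wrist");cv2.imwrite("pics/w1.png",im[:,:,::-1]);np.save("w1.npy",manip.calibration("wrist"),allow_pickle=True)
E
```

```text
clock: 0.98
tool_pos: [321.3, -311.0, 300.7]
orientation: [2.212, 2.226, -0.0]
contact_force: [0.2, -0.2, 0.5]
grip_width: 85.5
grasp_force: 0.0
clock: 1.82
tool_pos: [517.6, -150.3, 298.3]
orientation: [-2.219, -2.222, 0.003]
contact_force: [-0.1, 0.2, -0.9]
grip_width: 85.2
grasp_force: 0.0
```

View pics/w1.png

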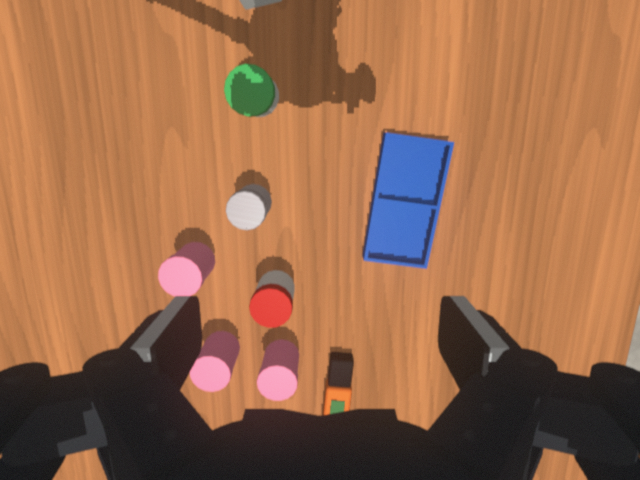

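The wrist view has image up = +y and right = +x. It shows the red lid top at (271,306), the steel top at (246,210), the green lid at (250,90), pink tops at (180,275), (211,368) and (278,378), and the blue tray with corners around (385,130), (452,142), (427,268) and (364,260).

```bash
cat >> h.py <<'E'
def circ(im,c,rng,z,box=None,k=0):  # min circle of largest blob in box -> world at z
    m,_=blobs(im,*rng)
    if box: q=np.zeros_like(m);x0,y0,x1,y1=box;q[y0:y1,x0:x1]=m[y0:y1,x0:x1];m=q
    m=cv2.morphologyEx(m,cv2.MORPH_OPEN,np.ones((3,3)))
    cs=sorted(cv2.findContours(m,0,2)[0],key=cv2.contourArea)[-1]
    (u,v),r=cv2.minEnclosingCircle(cs); M=cv2.moments(cs)
    ce=(M["m10"]/M["m00"],M["m01"]/M["m00"])
    return np.round([u,v,r,*ce],1),ray(c,(u,v),z).round(1),ray(c,ce,z).round(1)
def tray(im,c,rng,box):
    m,_=blobs(im,*rng);q=np.zeros_like(m);x0,y0,x1,y1=box;q[y0:y1,x0:x1]=m[y0:y1,x0:x1]
    cs=max(cv2.findContours(q,0,2)[0],key=cv2.contourArea)
    P=np.float32([ray(c,p[0],18) for p in cs]); (cx,cy),s,a=cv2.minAreaRect(P)
    b=cv2.boxPoints(((cx,cy),s,a)); e=b[1]-b[0] if np.linalg.norm(b[1]-b[0])>np.linalg.norm(b[2]-b[1]) else b[2]-b[1]
    e=e/np.linalg.norm(e)*np.sign(e[1])
    return (cx,cy),s,e,np.arctan2(-e[0],e[1])
E
python3 - <<'E'
from h import *
im=cv2.cvtColor(cv2.imread("pics/w1.png"),cv2.COLOR_BGR2RGB);c=np.load("w1.npy",allow_pickle=True).item()
print("red",circ(im,c,RNG["red"],62,(240,270,310,340)))
print("steel",circ(im,c,((0,0,130),(180,60,255)),58,(215,180,280,240)))
for p in((180,275),(211,368),(278,378)):print("pink",ray(c,p,60))
print(tray(im,c,RNG["blue"],(350,110,470,290)))
E
```

```text
red (array([270.5, 305.6,  21.8, 270.7, 305.7]), array([ 462.5, -272.8]), array([ 462.6, -272.9]))
steel (array([245.7, 209.7,  20.1, 245.4, 210. ]), array([ 439.5, -166.2]), array([ 439.2, -166.5]))
pink [ 365.36073278 -237.70797324]
pink [ 390.79231417 -352.18069407]
pink [ 467.96530192 -365.42153473]
((615.0706787109375, -166.0037841796875), (144.93394470214844, 75.21085357666016), array([0.1312062 , 0.99135506], dtype=float32), np.float32(-0.1315856))
```

```bash
python3 -m creep '[[[0,0,0],[-0.1,-0.04,0.1],1],[[0,0,0],[-0.2,-0.09,0.2],1],[[0,0,0],[-0.3,-0.13,0.3],1],[[0,0,0],[-0.4,-0.18,0.45],1],[[0,0,0],[-0.5,-0.22,0.6],1],[[0,0,0],[-0.6,-0.27,0.75],1],[[0,0,0],[-0.613,-0.273,0.88],1],[[0,0,0],[-0.613,-0.273,0.95],1],[[0,0,0],[-0.613,-0.273,0.95],1],[[0,0,0],[-0.613,-0.273,0.95],1]]'
python3 - <<'E'
from h import *
im=manip.camera("wrist");cv2.imwrite("pics/w2.png",im[:,:,::-1]);c=manip.calibration("wrist")
print(circ(im,c,RNG["red"],62,(200,180,440,440)),manip.get_obs()["tool_pos"])
E
```

```text
clock: 2.7
tool_pos: [462.1, -273.5, 108.7]
orientation: [-2.223, -2.219, 0.001]
contact_force: [-0.1, 0.4, -0.2]
grip_width: 85.9
grasp_force: 0.0
(array([321.5, 250.9,  42.3, 321.4, 251. ]), array([ 463.6, -274.3]), array([ 463.5, -274.3])) [ 463.29726951 -273.78133898  109.79594783]
```

View pics/w2.png

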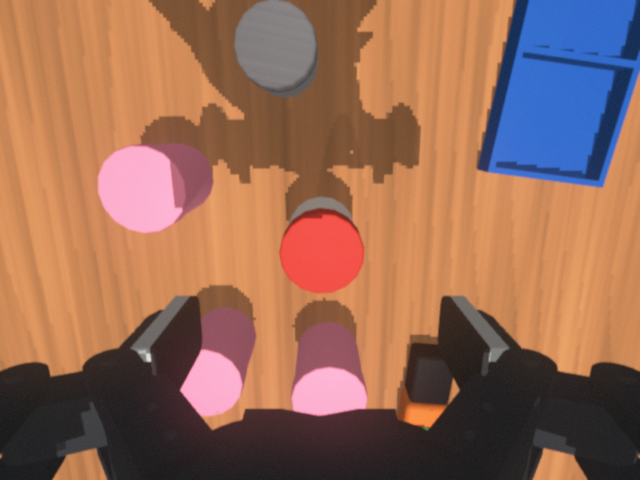

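The red lid sits centred between the fingers at (321,251), with the pinks clear of the finger paths. Down and grip.

```bash
python3 -m creep '[[[0,0,0],[0,0,0.08],1],[[0,0,0],[0,0,0.16],1],[[0,0,0],[0,0,0.24],1],[[0,0,0],[0,0,0.32],1],[[0,0,0],[0,0,0.37],1],[[0,0,0],[0,0,0.37],-1],[[0,0,0],[0,0,0.37],-1],[[0,0,0],[0,0,0.37],-1],[[0,0,0],[0,0,0.37],-1],[[0,0,0],[0,0,0.37],-1]]' 50
```

```text
clock: 3.58
tool_pos: [464.6, -275.0, 40.4]
orientation: [2.215, 2.22, -0.004]
contact_force: [-15.2, 1.3, 52.5]
grip_width: 25.4
grasp_force: 38.0
```

```bash
python3 - <<'E'
from h import *
o=manip.get_obs();print(o["tool_pos"],o["contact_force"],o["grip_width"])
im=manip.camera("wrist")[:,:,::-1];im2=manip.camera("scene")[120:270,120:320,::-1]
cv2.imwrite("pics/w3.png",np.hstack([cv2.resize(im,(440,330)),cv2.resize(im2,(360,270))[:, :] if 0 else cv2.resize(im2,(360,330))]))
E
```

```text
[ 464.56576825 -275.00310769   40.39304073] [-15.21271556   1.34407675  52.51998332] 25.353375696338333
```

View pics/w3.png

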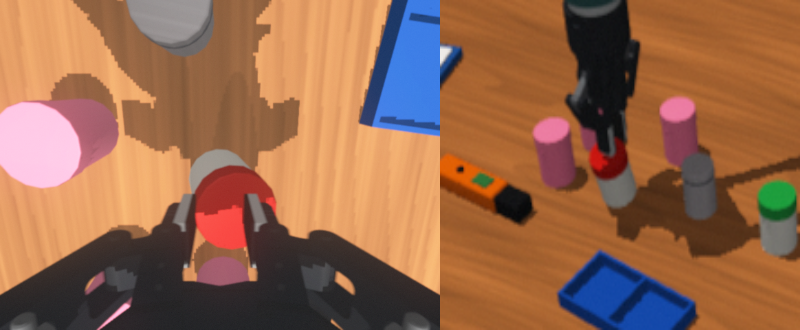

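The fingers have closed to 25 mm on the -y edge of the lid and the jar is slightly tilted, so it is not properly gripped. I need to see where the fingertips really are before moving.

```bash
python3 - <<'E'
from h import *
o=manip.get_obs();p=o["tool_pos"];Rm=R.from_rotvec(o["orientation"]).as_matrix();print(Rm.round(3))
for n in("wrist","scene","side"):
    c=manip.calibration(n)
    print(n,proj(c,p).round(1),proj(c,p-Rm[:,2]*18.7).round(1),proj(c,np.array([463.5,-274,62])).round(1),proj(c,np.array([463.5,-274,0])).round(1))
im=manip.camera("side")[100:260,330:470,::-1];im2=manip.camera("scene")[130:240,160:280,::-1];im3=manip.camera("wrist")[200:460,200:440,::-1]
cv2.imwrite("pics/c4.png",np.hstack([cv2.resize(i,(266,400),interpolation=cv2.INTER_CUBIC) if 0 else cv2.resize(i,None,fx=290/i.shape[0],fy=290/i.shape[0],interpolation=2) for i in(im,im2,im3)])[:,:800])
E
```

```text
[[-0.002  1.     0.006]
 [ 1.     0.002 -0.009]
 [-0.009  0.006 -1.   ]]
wrist [321.7 281.8] [322.  299.2] [316.7 292.9] [316.6 247. ]
scene [216.5 192.8] [215.5 186.2] [216.9 186.2] [220.4 207.5]
side [383.4 189.5] [383.9 184.4] [384.2 185.3] [382.6 201.9]
```

View pics/c4.png

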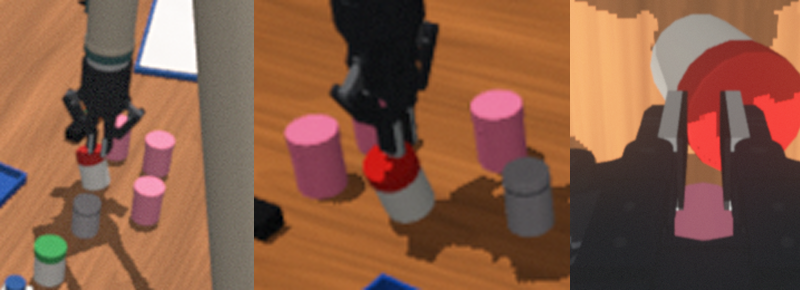

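The TCP projects at (322,282), which matches the seen fingertips, so the pose is right. The pads stand farther back when part open, so they caught only the lid's top edge and pushed the jar out and tilted it. I'll relieve the press, open gently and grip lower.

```bash
python3 -m creep '[[[0,0,0],[0,0,-0.01],-0.4],[[0,0,0],[0,0,-0.02],-0.35],[[0,0,0],[0,0,-0.02],-0.3],[[0,0,0],[0,0,-0.02],-0.24],[[0,0,0],[0,0,-0.02],-0.18],[[0,0,0],[0,0,-0.02],-0.1],[[0,0,0],[0,0,-0.02],0],[[0,0,0],[0,0,-0.02],0.3],[[0,0,0],[0,0,-0.02],1],[[0,0,0],[0,0,-0.02],1]]' 20
python3 -m creep '[[[0,0,0],[0,0,0],1],[[0,0,0],[0,0,-0.1],1],[[0,0,0],[0,0,-0.2],1],[[0,0,0],[0,0,-0.3],1],[[0,0,0],[0,0,-0.36],1],[[0,0,0],[0,0,-0.36],1],[[0,0,0],[0,0,-0.36],1],[[0,0,0],[0,0,-0.36],1],[[0,0,0],[0,0,-0.36],1],[[0,0,0],[0,0,-0.36],1]]'
python3 - <<'E'
from h import *
im=manip.camera("wrist");c=manip.calibration("wrist")
print(circ(im,c,RNG["red"],62,(150,100,480,440)),manip.get_obs()["tool_pos"])
i2=manip.camera("scene")[130:240,160:280,::-1];c=manip.calibration("scene");print(circ(i2[:,:,::-1],c,RNG["red"],62))
cv2.imwrite("pics/c5.png",np.hstack([cv2.resize(im[:,:,::-1],(440,330)),cv2.resize(i2,(360,330))]))
E
```

```text
clock: 4.67
tool_pos: [463.8, -272.7, 39.3]
orientation: [2.22, 2.222, -0.0]
contact_force: [-0.3, 0.0, 0.3]
grip_width: 77.0
grasp_force: 0.0
clock: 5.5
tool_pos: [463.0, -272.1, 109.6]
orientation: [-2.219, -2.22, 0.001]
contact_force: [0.1, 0.3, 0.1]
grip_width: 85.1
grasp_force: 0.0
(array([319.8, 253.3,  42.1, 319.7, 253.3]), array([ 462.4, -274.1]), array([ 462.3, -274. ])) [ 463.18002756 -272.26397669  109.76924588]
(array([56.3, 59.5, 10.6, 56.5, 59.2]), array([   82. , -1136.2]), array([   80.4, -1137.3]))
```

View pics/c5.png

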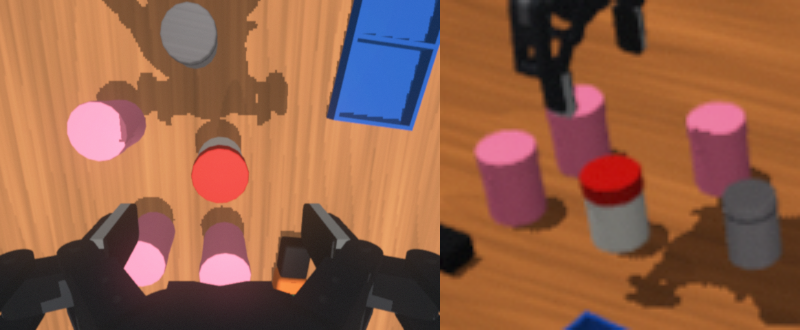

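The jar is upright again at (462,-274). Retry, 18 mm lower.

```bash
python3 -m creep '[[[0,0,0],[-0.008,-0.004,0.1],1],[[0,0,0],[-0.008,-0.004,0.2],1],[[0,0,0],[-0.008,-0.004,0.3],1],[[0,0,0],[-0.008,-0.004,0.4],1],[[0,0,0],[-0.008,-0.004,0.46],1],[[0,0,0],[-0.008,-0.004,0.46],0.2],[[0,0,0],[-0.008,-0.004,0.46],0],[[0,0,0],[-0.008,-0.004,0.46],-1],[[0,0,0],[-0.008,-0.004,0.46],-1],[[0,0,0],[-0.008,-0.004,0.46],-1]]' 45
```

```text
clock: 6.43
tool_pos: [463.7, -274.9, 19.9]
orientation: [2.219, 2.22, 0.0]
contact_force: [-0.0, 1.4, 0.8]
grip_width: 46.0
grasp_force: 46.3
```

Gripped at 46 mm. Carry it to the right-hand bay of the blue tray.

```bash
python3 -m creep '[[[0,0,0],[0,0,-0.1],-1],[[0,0,0],[0,0,-0.2],-1],[[0,0,0],[0.05,0.11,-0.28],-1],[[0,0,0],[0.12,0.25,-0.28],-1],[[0,0,0],[0.2,0.4,-0.28],-1],[[0,0,0],[0.28,0.57,-0.28],-1],[[0,0,0],[0.34,0.68,-0.28],-1],[[0,0,0],[0.366,0.733,-0.25],-1],[[0,0,0],[0.366,0.733,-0.2],-1],[[0,0,0],[0.366,0.733,-0.2],-1]]'
```

```text
clock: 7.27
tool_pos: [607.0, -200.2, 56.2]
orientation: [-2.216, -2.22, 0.005]
contact_force: [-0.8, 0.2, -1.1]
grip_width: 46.1
grasp_force: 46.9
```

```bash
python3 -m creep '[[[0,0,0],[0,0.005,0.04],-1],[[0,0,0],[0,0.005,0.08],-1],[[0,0,0],[0,0.005,0.12],-1],[[0,0,0],[0,0.005,0.14],-1],[[0,0,0],[0,0.005,0.15],-1],[[0,0,0],[0,0.005,0.16],-1],[[0,0,0],[0,0.005,0.165],-1],[[0,0,0],[0,0.005,0.17],-1],[[0,0,0],[0,0.005,0.17],-1],[[0,0,0],[0,0.005,0.17],-1]]'
```

```text
clock: 8.1
tool_pos: [610.7, -201.0, 25.1]
orientation: [2.22, 2.222, 0.0]
contact_force: [-1.5, -1.1, -1.9]
grip_width: 46.1
grasp_force: 46.9
```

```bash
python3 -m creep '[[[0,0,0],[0,0,0.004],-1],[[0,0,0],[0,0,0.008],-1],[[0,0,0],[0,0,0.008],-1],[[0,0,0],[0,0,0.008],0.2],[[0,0,0],[0,0,0.008],0.5],[[0,0,0],[0,0,0.008],1],[[0,0,0],[0,0,0.008],1],[[0,0,0],[0,0,-0.08],1],[[0,0,0],[0,0,-0.2],1],[[0,0,0],[0,0,-0.4],1]]'
```

```text
clock: 8.93
tool_pos: [607.7, -199.8, 101.6]
orientation: [-2.215, -2.216, 0.005]
contact_force: [1.0, -0.5, 0.3]
grip_width: 85.5
grasp_force: 0.0
```

```bash
python3 -m creep '[[[0,0,0],[0.1,-0.02,-0.1],1],[[0,0,0],[0.2,-0.05,-0.2],1],[[0,0,0],[0.3,-0.1,-0.3],1],[[0,0,0],[0.4,-0.15,-0.45],1],[[0,0,0],[0.5,-0.2,-0.6],1],[[0,0,0],[0.6,-0.25,-0.7],1],[[0,0,0],[0.7,-0.3,-0.8],1],[[0,0,0],[0.8,-0.35,-0.9],1],[[0,0,0],[0.9,-0.4,-1],1],[[0,0,0],[1,-0.45,-1],1]]'
python3 -m creep '[[[0,0,0],[0.1,0,0],1],[[0,0,0],[0.2,0,0],1],[[0,0,0],[0.3,0,0],1],[[0,0,0],[0.4,0,0],1],[[0,0,0],[0.5,0,0],1],[[0,0,0],[0.55,0,0],1],[[0,0,0],[0.6,0,0],1],[[0,0,0],[0.6,0,0],1],[[0,0,0],[0.6,0,0],1],[[0,0,0],[0.6,0,0],1]]'
python3 - <<'E'
from h import *
im=manip.camera("wrist");cv2.imwrite("pics/w6.png",im[:,:,::-1]);np.save("w6.npy",manip.calibration("wrist"),allow_pickle=True);print(manip.get_obs()["tool_pos"])
E
```

```text
clock: 9.77
tool_pos: [521.8, -0.3, 309.1]
orientation: [2.216, 2.217, 0.008]
contact_force: [-0.1, 0.5, -0.3]
grip_width: 85.9
grasp_force: 0.0
clock: 10.6
tool_pos: [520.4, 118.2, 304.7]
orientation: [2.221, 2.221, -0.001]
contact_force: [0.1, -0.1, -0.4]
grip_width: 85.0
grasp_force: 0.0
[520.38752072 118.07919109 304.73273089]
```

View pics/w6.png

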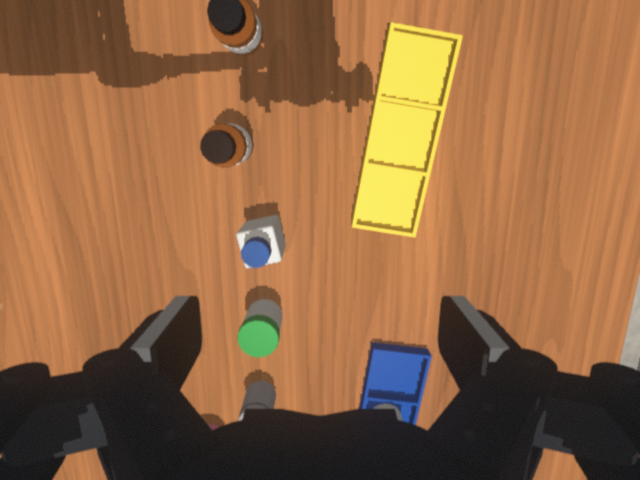

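This view shows amber caps at (226,15) and (218,147), the blue cap at (256,252) on the square white shoulder, the green lid at (258,337), and the yellow tray with corners around (390,23), (461,36), (415,236) and (352,228).

```bash
python3 - <<'E'
from h import *
im=cv2.cvtColor(cv2.imread("pics/w6.png"),cv2.COLOR_BGR2RGB);c=np.load("w6.npy",allow_pickle=True).item()
B=((0,0,0),(180,255,50))
print("ambN",circ(im,c,B,85,(195,120,245,170)))
print("ambF",circ(im,c,B,85,(200,0,250,36)))
print("cap",circ(im,c,RNG["blue"],80,(235,230,280,275)))
print(tray(im,c,RNG["yellow"],(340,10,480,250)))
m,_=blobs(im,(0,0,140),(180,50,255));q=np.zeros_like(m);q[205:275,230:292]=m[205:275,230:292]
cs=max(cv2.findContours(q,0,2)[0],key=cv2.contourArea);P=np.float32([ray(c,p[0],60) for p in cs]);print(cv2.minAreaRect(P),cv2.approxPolyDP(cv2.convexHull(cs),4,True)[:,0].tolist())
E
```

```text
Traceback (most recent call last):
  File "h.py", line 22, in circ
    cs=sorted(cv2.findContours(m,0,2)[0],key=cv2.contourArea)[-1]
       ~~~~~~~~~~~~~~~~~~~~~~~~~~~~~~~~~~~~~~~~~~~~~~~~~~~~~~^^^^
IndexError: list index out of range
```

```bash
python3 - <<'E'
from h import *
im=cv2.cvtColor(cv2.imread("pics/w6.png"),cv2.COLOR_BGR2RGB);c=np.load("w6.npy",allow_pickle=True).item()
h=cv2.cvtColor(im,cv2.COLOR_RGB2HSV);print(h[147,[200,206,218,230,236,240,245]].tolist(),h[15,226].tolist(),h[40,228].tolist())
B=((0,0,0),(180,255,62))
for b in((195,120,245,170),(200,0,250,40)):
  try:print("amb",circ(im,c,B,85,b))
  except Exception as e:print(e)
print("cap",circ(im,c,RNG["blue"],80,(235,230,280,275)))
print(tray(im,c,RNG["yellow"],(340,10,480,250)))
m,_=blobs(im,(0,0,140),(180,50,255));q=np.zeros_like(m);q[205:275,230:292]=m[205:275,230:292]
cs=max(cv2.findContours(q,0,2)[0],key=cv2.contourArea);P=np.float32([ray(c,p[0],60) for p in cs]);print(cv2.minAreaRect(P),cv2.approxPolyDP(cv2.convexHull(cs),4,True)[:,0].tolist())
E
```

```text
[[12, 131, 115], [10, 88, 64], [9, 78, 62], [8, 71, 65], [12, 174, 117], [12, 180, 152], [12, 153, 105]] [5, 32, 48] [12, 182, 153]
amb (array([230. , 142.5,   9.4, 230.9, 141.6]), array([435.3, 171.4]), array([436.2, 172.3]))
amb (array([225. ,  15. ,  20.6, 226.6,  15.3]), array([437.3, 279.8]), array([438.7, 279.5]))Traceback (most recent call last):
  File "<stdin>", line 8, in <module>
  File "h.py", line 22, in circ
    cs=sorted(cv2.findContours(m,0,2)[0],key=cv2.contourArea)[-1]
       ~~~~~~~~~~~~~~~~~~~~~~~~~~~~~~~~~~~~~~~~~~~~~~~~~~~~~~^^^^
IndexError: list index out of range
```

```bash
python3 - <<'E'
from h import *
im=cv2.cvtColor(cv2.imread("pics/w6.png"),cv2.COLOR_BGR2RGB);c=np.load("w6.npy",allow_pickle=True).item()
h=cv2.cvtColor(im,cv2.COLOR_RGB2HSV);print(h[252,256].tolist(),h[240,265].tolist(),h[225,275].tolist(),h[70,420].tolist())
print("ambN",circ(im,c,((0,0,0),(180,115,85)),85,(195,120,245,175)))
print("cap",circ(im,c,((100,130,60),(130,255,255)),84,(235,230,280,275)))
print(tray(im,c,((20,120,80),(36,255,255)),(340,10,480,250)))
m,_=blobs(im,(0,0,150),(180,50,255));q=np.zeros_like(m);q[205:275,230:292]=m[205:275,230:292]
cs=max(cv2.findContours(q,0,2)[0],key=cv2.contourArea);P=np.float32([ray(c,p[0],60) for p in cs]);print(cv2.minAreaRect(P),cv2.approxPolyDP(cv2.convexHull(cs),3,True)[:,0].tolist())
E
```

```text
[110, 135, 170] [125, 38, 87] [14, 29, 115] [26, 163, 251]
ambN (array([217.1, 146.1,  16.5, 216.7, 146.5]), array([422.9, 168.1]), array([422.5, 167.7]))
cap (array([255.1, 253.6,  12.6, 255.1, 253.5]), array([454.2,  61.2]), array([454.1,  61.3]))
((611.8886108398438, 175.59329223632812), (220.76234436035156, 78.21096801757812), array([0.16194493, 0.9867998 ], dtype=float32), np.float32(-0.16266128))
((465.969970703125, 63.66304397583008), (18.782299041748047, 41.65866470336914), 10.233681678771973) [[272, 226], [281, 257], [265, 264], [257, 229]]
```

Bays: yellow at (600,105), (612,176) and (624,247); the blue tray's free bay is at (620,-130). Far amber bottle next.

```bash
python3 -m creep '[[[0,0,0],[0.12,-0.06,0.05],1],[[0,0,0],[0.24,-0.12,0.15],1],[[0,0,0],[0.36,-0.18,0.25],1],[[0,0,0],[0.48,-0.24,0.35],1],[[0,0,0],[0.6,-0.3,0.5],1],[[0,0,0],[0.72,-0.36,0.65],1],[[0,0,0],[0.807,-0.41,0.75],1],[[0,0,0],[0.807,-0.41,0.85],1],[[0,0,0],[0.807,-0.41,0.88],1],[[0,0,0],[0.807,-0.41,0.88],1]]'
cat > look.py <<'E'
import sys
from h import *
def lk(z,box,rng,name=None):
    im=manip.camera("wrist");c=manip.calibration("wrist");p=manip.get_obs()["tool_pos"]
    if name:cv2.imwrite(name,im[:,:,::-1])
    print(p.round(1),proj(c,np.array([p[0],p[1],z])).round())
    print(circ(im,c,rng,z,box))
    return im,c
E
python3 -c "
from look import *
lk(85,(240,170,400,330),((0,0,0),(180,115,75)),'pics/w7.png')"
```

```text
clock: 11.48
tool_pos: [437.4, 279.2, 127.3]
orientation: [-2.221, -2.221, 0.006]
contact_force: [-0.1, -0.3, 0.2]
grip_width: 85.4
grasp_force: 0.0
[438.6 279.5 128.7] [321. 252.]
(array([318.5, 225. ,  17.6, 318.2, 221.9]), array([437.2, 295. ]), array([437. , 296.7]))
```

View pics/w7.png

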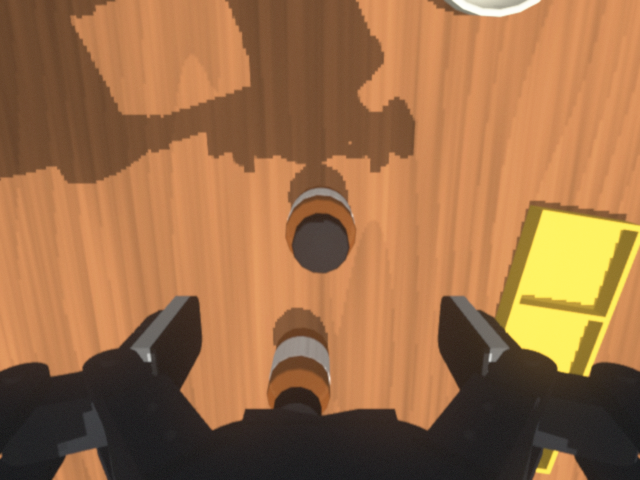

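The cap is at (321,243) against an expected (321,252), so I go about 4 mm further in +y and descend.

```bash
python3 -m creep '[[[0,0,0],[0.02,0,0.1],1],[[0,0,0],[0.022,0,0.23],1],[[0,0,0],[0.022,0,0.36],1],[[0,0,0],[0.022,0,0.47],1],[[0,0,0],[0.022,0,0.53],1],[[0,0,0],[0.022,0,0.53],0.2],[[0,0,0],[0.022,0,0.53],0],[[0,0,0],[0.022,0,0.53],-1],[[0,0,0],[0.022,0,0.53],-1],[[0,0,0],[0.022,0,0.53],-1]]'
```

```text
clock: 12.37
tool_pos: [439.7, 285.3, 24.9]
orientation: [2.22, 2.221, 0.006]
contact_force: [-1.4, -0.9, 4.9]
grip_width: 41.7
grasp_force: 45.0
```

```bash
python3 -c "
from h import *
a=manip.camera('wrist')[160:460,180:460,::-1];b=manip.camera('scene')[190:300,400:510,::-1]
cv2.imwrite('pics/c8.png',np.hstack([a,cv2.resize(b,(300,300),interpolation=2)]))
c=manip.calibration('wrist');p=manip.get_obs()['tool_pos'];print(proj(c,np.array([p[0],p[1],85]))-[180,160])"
```

```text
[143.73420166 196.36059406]
```

View pics/c8.png

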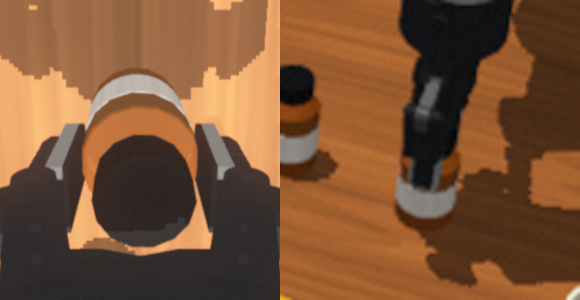

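The cap lies centred between the pads at (143,190) against an expected (144,196). I'll carry it to the left-hand yellow bay with a firmer grip.

```bash
python3 -m creep '[[[0,0,0],[0,0,-0.06],-1],[[0,0,0],[0,0,-0.14],-1],[[0,0,0],[-0.01,0.05,-0.24],-1],[[0,0,0],[-0.04,0.18,-0.28],-1],[[0,0,0],[-0.07,0.34,-0.28],-1],[[0,0,0],[-0.11,0.52,-0.28],-1],[[0,0,0],[-0.15,0.7,-0.28],-1],[[0,0,0],[-0.18,0.84,-0.25],-1],[[0,0,0],[-0.193,0.92,-0.18],-1],[[0,0,0],[-0.193,0.92,-0.16],-1]]' 60
```

```text
clock: 13.3
tool_pos: [626.5, 244.8, 53.6]
orientation: [2.222, 2.218, 0.003]
contact_force: [-0.3, 0.4, -2.4]
grip_width: 40.6
grasp_force: 61.2
```

```bash
python3 -c "
from h import *
from look import *
im,c=lk(18,(1,1,639,290),((20,120,80),(36,255,255)),'pics/w9.png')
# floor/wall points of the held bay
p=np.array([623.6,246.6,18]);print(proj(c,p).round())"
```

```text
[622.8 245.1  52.8] [321. 257.]
(array([317.1, 239.6,  93.3, 315.9, 219.7]), array([620.6, 254.9]), array([620. , 265.5]))
[323. 255.]
```

View pics/w9.png

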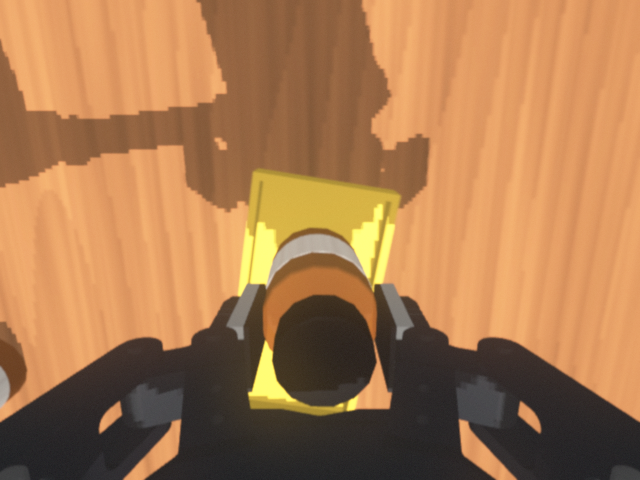

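The bottle hangs straight over the left bay. The tray's end corners at (255,170) and (400,192) allow a check of the bay centre.

```bash
python3 -c "
from h import *
c=manip.calibration('wrist');a=ray(c,(255,170),18);b=ray(c,(400,192),18);print(a,b,np.linalg.norm(b-a));e=(b-a)/np.linalg.norm(b-a);n=np.array([e[1],-e[0]]);print('bay',(a+b)/2+n*38,n);print(manip.get_obs()['tool_pos'])"
```

```text
[589.70699726 290.91718318] [662.59284954 279.82309312] 73.72534365681236
bay [620.43173477 247.8028343 ] [-0.15047865 -0.98861326]
[622.8129769  245.14695635  52.80525252]
```

```bash
python3 -m creep '[[[0,0,0],[0.01,-0.005,0.04],-1],[[0,0,0],[0.01,-0.005,0.07],-1],[[0,0,0],[0.01,-0.005,0.09],-1],[[0,0,0],[0.01,-0.005,0.1],-1],[[0,0,0],[0.01,-0.005,0.105],-1],[[0,0,0],[0.01,-0.005,0.11],-1],[[0,0,0],[0.01,-0.005,0.115],-1],[[0,0,0],[0.01,-0.005,0.12],-1],[[0,0,0],[0.01,-0.005,0.12],-1],[[0,0,0],[0.01,-0.005,0.12],-1]]'
```

```text
clock: 14.18
tool_pos: [621.3, 248.2, 30.9]
orientation: [2.221, 2.222, 0.0]
contact_force: [-0.8, -0.2, -2.3]
grip_width: 41.3
grasp_force: 61.2
```

```bash
python3 -m creep '[[[0,0,0],[0,0,0.005],-1],[[0,0,0],[0,0,0.01],-1],[[0,0,0],[0,0,0.012],-1],[[0,0,0],[0,0,0.012],-1],[[0,0,0],[0,0,0.012],0.2],[[0,0,0],[0,0,0.012],0.5],[[0,0,0],[0,0,0.012],1],[[0,0,0],[0,0,0.012],1],[[0,0,0],[0,0,-0.1],1],[[0,0,0],[0,0,-0.3],1]]'
python3 -m creep '[[[0,0,0],[-0.03,-0.03,-0.2],1],[[0,0,0],[-0.12,-0.12,-0.38],1],[[0,0,0],[-0.24,-0.23,-0.5],1],[[0,0,0],[-0.36,-0.34,-0.5],1],[[0,0,0],[-0.48,-0.45,-0.5],1],[[0,0,0],[-0.6,-0.56,-0.5],1],[[0,0,0],[-0.72,-0.67,-0.5],1],[[0,0,0],[-0.84,-0.75,-0.5],1],[[0,0,0],[-0.9,-0.8,-0.5],1],[[0,0,0],[-0.9,-0.8,-0.5],1]]'
python3 -c "
from look import *
im,c=lk(84,(180,60,460,300),((100,130,60),(130,255,255)),'pics/w10.png')"
```

```text
clock: 15.02
tool_pos: [617.4, 247.0, 86.0]
orientation: [-2.217, -2.218, 0.016]
contact_force: [0.3, 0.4, 0.3]
grip_width: 85.2
grasp_force: 0.0
clock: 15.85
tool_pos: [458.8, 66.1, 191.0]
orientation: [2.224, 2.219, -0.003]
contact_force: [-0.5, -0.0, -0.6]
grip_width: 85.4
grasp_force: 0.0
[460.6  67.4 191.1] [321. 225.]
(array([313.9, 231.7,  18.9, 313.9, 232. ]), array([455.9,  62.8]), array([455.9,  62.7]))
```

View pics/w10.png

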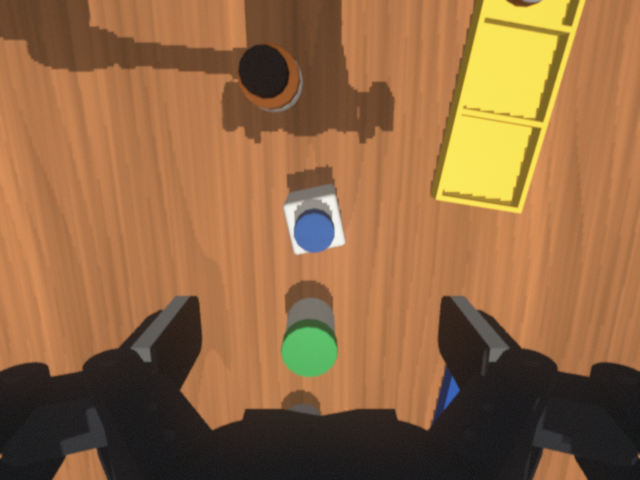

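The square bottle's shoulder corners are (286,206), (336,192), (344,244) and (296,254), so its yaw is about +0.21. The cap is at (314,232), giving (455.5,62.5). Turn, descend, grip.

```bash
python3 -m creep '[[[0,0,-0.033],[-0.025,-0.025,0.1],1],[[0,0,-0.067],[-0.025,-0.025,0.27],1],[[0,0,-0.067],[-0.025,-0.025,0.45],1],[[0,0,-0.067],[-0.025,-0.025,0.63],1],[[0,0,-0.067],[-0.025,-0.025,0.78],1],[[0,0,-0.067],[-0.025,-0.025,0.85],1],[[0,0,-0.067],[-0.025,-0.025,0.85],0.2],[[0,0,-0.067],[-0.025,-0.025,0.85],-1],[[0,0,-0.067],[-0.025,-0.025,0.85],-1],[[0,0,-0.067],[-0.025,-0.025,0.85],-1]]' 45
```

```text
clock: 16.73
tool_pos: [457.8, 63.4, 22.2]
orientation: [1.973, 2.442, 0.003]
contact_force: [-0.4, 0.0, 3.7]
grip_width: 41.2
grasp_force: 45.9
```

```bash
python3 -m creep '[[[0,0,0],[0,0,-0.08],-1],[[0,0,0],[0,0,-0.18],-1],[[0,0,0.01],[0.02,0.05,-0.26],-1],[[0,0,0.03],[0.08,0.18,-0.28],-1],[[0,0,0.05],[0.16,0.35,-0.28],-1],[[0,0,0.07],[0.24,0.53,-0.28],-1],[[0,0,0.09],[0.32,0.7,-0.28],-1],[[0,0,0.11],[0.375,0.83,-0.25],-1],[[0,0,0.116],[0.39,0.868,-0.2],-1],[[0,0,0.116],[0.39,0.868,-0.16],-1]]' 55
python3 -c "
from h import *
print(manip.get_obs()['tool_pos'],manip.get_obs()['grip_width'])"
```

```text
clock: 17.57
tool_pos: [612.6, 177.4, 53.2]
orientation: [2.382, 2.045, 0.006]
contact_force: [-0.4, 0.3, -1.6]
grip_width: 40.7
grasp_force: 57.0
[612.56636458 177.43045332  53.1523893 ] 40.6707350636423
```

```bash
python3 -m creep '[[[0,0,0],[0,-0.005,0.04],-1],[[0,0,0],[0,-0.005,0.07],-1],[[0,0,0],[0,-0.005,0.09],-1],[[0,0,0],[0,-0.005,0.105],-1],[[0,0,0],[0,-0.005,0.115],-1],[[0,0,0],[0,-0.005,0.12],-1],[[0,0,0],[0,-0.005,0.125],-1],[[0,0,0],[0,-0.005,0.13],-1],[[0,0,0],[0,-0.005,0.13],-1],[[0,0,0],[0,-0.005,0.13],-1]]'
```

```text
clock: 18.4
tool_pos: [608.9, 175.9, 26.9]
orientation: [2.385, 2.045, 0.0]
contact_force: [-0.8, 0.2, -1.0]
grip_width: 40.9
grasp_force: 57.0
```

```bash
python3 -m creep '[[[0,0,0],[0,0,0.004],-1],[[0,0,0],[0,0,0.006],-1],[[0,0,0],[0,0,0.006],-1],[[0,0,0],[0,0,0.006],0.2],[[0,0,0],[0,0,0.006],0.5],[[0,0,0],[0,0,0.006],1],[[0,0,0],[0,0,0.006],1],[[0,0,0],[0,0,-0.1],1],[[0,0,0],[0,0,-0.28],1],[[0,0,0],[0,0,-0.46],1]]'
python3 -m creep '[[[0,0,-0.01],[-0.01,-0.05,-0.08],1],[[0,0,-0.02],[-0.03,-0.15,-0.1],1],[[0,0,-0.03],[-0.06,-0.3,-0.1],1],[[0,0,-0.04],[-0.09,-0.45,-0.1],1],[[0,0,-0.049],[-0.12,-0.6,-0.1],1],[[0,0,-0.049],[-0.15,-0.75,-0.1],1],[[0,0,-0.049],[-0.17,-0.87,-0.1],1],[[0,0,-0.049],[-0.183,-0.913,-0.1],1],[[0,0,-0.049],[-0.183,-0.913,-0.1],1],[[0,0,-0.049],[-0.183,-0.913,-0.1],1]]'
python3 -c "
from look import *
im,c=lk(85,(220,160,420,320),((0,0,0),(180,115,85)),'pics/w11.png')
d=cv2.imread('pics/w10.png')"
```

```text
clock: 19.23
tool_pos: [607.5, 175.7, 118.1]
orientation: [-2.384, -2.043, 0.006]
contact_force: [1.6, 0.1, 0.2]
grip_width: 85.7
grasp_force: 0.0
clock: 20.07
tool_pos: [424.1, 167.8, 139.3]
orientation: [2.219, 2.221, 0.003]
contact_force: [0.0, 0.1, 0.4]
grip_width: 85.4
grasp_force: 0.0
[424.8 167.9 139.2] [321. 247.]
(array([316.3, 245.5,  26.1, 316.3, 245.5]), array([422.3, 168.7]), array([422.2, 168.7]))
```

View pics/w11.png

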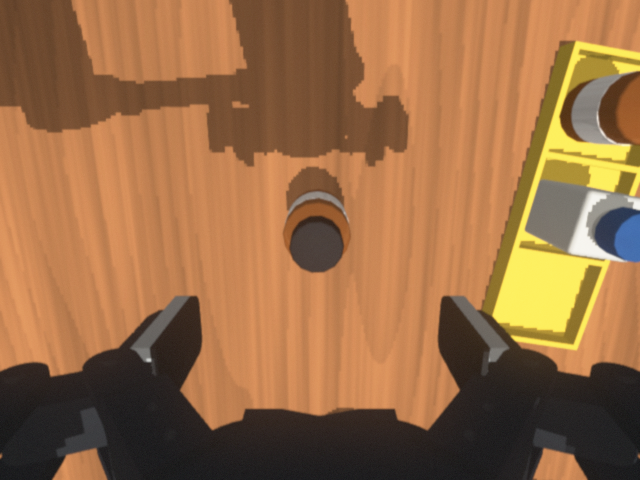

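The cap at (316,245) puts the bottle at (422.3,168.7), and the two items already in the yellow tray stand upright. Descend and grip.

```bash
python3 -m creep '[[[0,0,0],[0.005,-0.012,0.12],1],[[0,0,0],[0.005,-0.012,0.26],1],[[0,0,0],[0.005,-0.012,0.4],1],[[0,0,0],[0.005,-0.012,0.52],1],[[0,0,0],[0.005,-0.012,0.58],1],[[0,0,0],[0.005,-0.012,0.58],0.2],[[0,0,0],[0.005,-0.012,0.58],0],[[0,0,0],[0.005,-0.012,0.58],-1],[[0,0,0],[0.005,-0.012,0.58],-1],[[0,0,0],[0.005,-0.012,0.58],-1]]' 50
```

```text
clock: 20.95
tool_pos: [422.2, 169.0, 24.2]
orientation: [2.219, 2.22, 0.005]
contact_force: [1.1, 0.0, 3.5]
grip_width: 41.6
grasp_force: 50.5
```

```bash
python3 -m creep '[[[0,0,0],[0,0,-0.08],-1],[[0,0,0],[0,0,-0.2],-1],[[0,0,0],[0,0,-0.36],-1],[[0,0,0],[0,0.01,-0.5],-1],[[0,0,0],[-0.05,0.04,-0.55],-1],[[0,0,0],[-0.17,0.12,-0.55],-1],[[0,0,0],[-0.31,0.21,-0.55],-1],[[0,0,0],[-0.45,0.3,-0.55],-1],[[0,0,0],[-0.6,0.4,-0.55],-1],[[0,0,0],[-0.75,0.5,-0.55],-1]]' 60
python3 -m creep '[[[0,0,0],[-0.14,0.09,0],-1],[[0,0,0],[-0.28,0.18,0],-1],[[0,0,0],[-0.42,0.27,0],-1],[[0,0,0],[-0.55,0.36,0],-1],[[0,0,0],[-0.66,0.43,0.05],-1],[[0,0,0],[-0.72,0.47,0.13],-1],[[0,0,0],[-0.747,0.487,0.22],-1],[[0,0,0],[-0.747,0.487,0.3],-1],[[0,0,0],[-0.747,0.487,0.36],-1],[[0,0,0],[-0.747,0.487,0.38],-1]]'
python3 -c "
from h import *
im=manip.camera('wrist');c=manip.calibration('wrist');cv2.imwrite('pics/w12.png',im[:,:,::-1]);np.save('w12.npy',c,allow_pickle=True)
m,b=blobs(im,(105,130,50),(125,255,255),60);print(b[:4]);q=m
cs=max(cv2.findContours(m,0,2)[0],key=cv2.contourArea);a=cv2.approxPolyDP(cv2.convexHull(cs),5,True)[:,0];print([(p.tolist(),ray(c,p,18).round(1).tolist()) for p in a])"
```

```text
clock: 21.78
tool_pos: [521.2, 17.4, 133.8]
orientation: [2.22, 2.221, 0.002]
contact_force: [0.1, 0.1, -1.5]
grip_width: 40.8
grasp_force: 60.8
clock: 22.62
tool_pos: [616.6, -130.5, 55.0]
orientation: [-2.219, -2.219, 0.002]
contact_force: [-0.4, -0.1, -1.6]
grip_width: 41.1
grasp_force: 60.8
[(8642, array([336.7, 217.6]), [263, 175, 148, 111]), (752, array([260.3, 378.5]), [248, 341, 23, 68]), (692, array([367.4, 384. ]), [352, 344, 28, 66]), (323, array([261.6, 258.9]), [257, 235, 10, 48])]
[([267, 176], [589.0, -87.8]), ([409, 196], [661.6, -98.0]), ([394, 282], [656.2, -145.2]), ([265, 283], [586.0, -145.8])]
```

```bash
python3 -m creep '[[[0,0,0],[0,0.005,0.04],-1],[[0,0,0],[0,0.005,0.07],-1],[[0,0,0],[0,0.005,0.09],-1],[[0,0,0],[0,0.005,0.105],-1],[[0,0,0],[0,0.005,0.115],-1],[[0,0,0],[0,0.005,0.12],-1],[[0,0,0],[0,0.005,0.125],-1],[[0,0,0],[0,0.005,0.13],-1],[[0,0,0],[0,0.005,0.13],-1],[[0,0,0],[0,0.005,0.13],-1]]'
```

```text
clock: 23.5
tool_pos: [619.0, -130.7, 30.9]
orientation: [2.221, 2.222, 0.0]
contact_force: [0.4, -0.3, -1.0]
grip_width: 41.0
grasp_force: 60.8
```

```bash
python3 -m creep '[[[0,0,0],[0,0,0.005],-1],[[0,0,0],[0,0,0.01],-1],[[0,0,0],[0,0,0.013],-1],[[0,0,0],[0,0,0.013],-1],[[0,0,0],[0,0,0.013],0.2],[[0,0,0],[0,0,0.013],0.5],[[0,0,0],[0,0,0.013],1],[[0,0,0],[0,0,0.013],1],[[0,0,0],[0,0,-0.12],1],[[0,0,0],[0,0,-0.3],1]]'
python3 -m creep '[[[0,0,0],[0,0,-0.16],1],[[0,0,0],[-0.01,-0.06,-0.2],1],[[0,0,0],[-0.04,-0.2,-0.2],1],[[0,0,0],[-0.07,-0.36,-0.2],1],[[0,0,0],[-0.1,-0.52,-0.2],1],[[0,0,0],[-0.13,-0.68,-0.2],1],[[0,0,0],[-0.16,-0.82,-0.2],1],[[0,0,0],[-0.178,-0.9,-0.2],1],[[0,0,0],[-0.178,-0.9,-0.2],1],[[0,0,0],[-0.178,-0.9,-0.2],1]]'
python3 -c "
from look import *
im,c=lk(58,(230,170,410,320),((0,0,0),(180,60,255)),'pics/w13.png')
h=cv2.cvtColor(im,cv2.COLOR_RGB2HSV);print(h[170:330:12,320].tolist());print(h[255,230:410:12].tolist())"
```

```text
clock: 24.33
tool_pos: [616.0, -129.7, 87.9]
orientation: [-2.216, -2.216, 0.006]
contact_force: [-0.5, -0.4, 0.1]
grip_width: 85.3
grasp_force: 0.0
clock: 25.17
tool_pos: [438.5, -166.4, 131.0]
orientation: [2.222, 2.22, 0.001]
contact_force: [0.5, -0.7, 0.9]
grip_width: 85.4
grasp_force: 0.0
[ 439.6 -166.6  131. ] [321. 238.]
(array([321.5, 231. ,  38.2, 321.5, 232. ]), array([ 440.1, -162. ]), array([ 440.1, -162.6]))
[[13, 146, 168], [13, 136, 116], [3, 28, 108], [6, 18, 142], [4, 8, 229], [0, 7, 226], [4, 8, 229], [4, 8, 230], [3, 12, 220], [12, 139, 185], [12, 139, 185], [13, 144, 182], [12, 145, 183], [13, 145, 180]]
[[13, 146, 197], [13, 145, 197], [13, 145, 220], [13, 143, 204], [12, 144, 214], [12, 139, 207], [4, 8, 225], [0, 8, 228], [0, 8, 231], [4, 8, 226], [12, 123, 205], [12, 143, 212], [12, 143, 216], [12, 144, 213], [13, 145, 202]]
```

```bash
python3 -c "
from h import *
im=cv2.cvtColor(cv2.imread('pics/w13.png'),cv2.COLOR_BGR2RGB);c=manip.calibration('wrist')
for v in(165,195,210):print(circ(im,c,((0,0,v),(180,60,255)),58,(230,170,410,320)))
m,b=blobs(im,(0,0,0),(180,60,255));print([x for x in b if 230<x[1][0]<410 and x[1][1]<320])"
```

```text
(array([321.5, 237.5,  32.7, 321.6, 238. ]), array([ 440.1, -166.1]), array([ 440.1, -166.5]))
(array([321.6, 238.8,  32. , 321.6, 238.5]), array([ 440.1, -167. ]), array([ 440.2, -166.8]))
(array([321.7, 238.8,  31.6, 321.8, 238.5]), array([ 440.2, -167. ]), array([ 440.2, -166.8]))
[(3906, array([321.5, 232. ]), [289, 193, 66, 77]), (322, array([329.1,  77.7]), [304, 60, 55, 26])]
```

The pot is at (440,-166.6), right under the tool. Descend and grip.

```bash
python3 -m creep '[[[0,0,0],[0,0,0.12],1],[[0,0,0],[0,0,0.26],1],[[0,0,0],[0,0,0.4],1],[[0,0,0],[0,0,0.51],1],[[0,0,0],[0,0,0.555],1],[[0,0,0],[0,0,0.555],0.2],[[0,0,0],[0,0,0.555],0],[[0,0,0],[0,0,0.555],-1],[[0,0,0],[0,0,0.555],-1],[[0,0,0],[0,0,0.555],-1]]' 55
```

```text
clock: 26.05
tool_pos: [440.3, -167.0, 21.4]
orientation: [2.218, 2.22, 0.002]
contact_force: [-0.0, 0.0, 3.6]
grip_width: 40.0
grasp_force: 55.1
```

```bash
python3 -m creep '[[[0,0,0],[0,0,-0.08],-1],[[0,0,0],[0,0,-0.2],-1],[[0,0,0],[0,0,-0.36],-1],[[0,0,0],[0,0.01,-0.5],-1],[[0,0,0],[0.05,0.03,-0.55],-1],[[0,0,0],[0.16,0.1,-0.55],-1],[[0,0,0],[0.29,0.17,-0.55],-1],[[0,0,0],[0.42,0.25,-0.55],-1],[[0,0,0],[0.56,0.33,-0.55],-1],[[0,0,0],[0.7,0.4,-0.55],-1]]' 65
python3 -m creep '[[[0,0,0],[0.13,0.08,0],-1],[[0,0,0],[0.26,0.16,0],-1],[[0,0,0],[0.39,0.23,0],-1],[[0,0,0],[0.5,0.3,0],-1],[[0,0,0],[0.6,0.36,0.05],-1],[[0,0,0],[0.65,0.39,0.13],-1],[[0,0,0],[0.66,0.393,0.22],-1],[[0,0,0],[0.66,0.393,0.3],-1],[[0,0,0],[0.66,0.393,0.36],-1],[[0,0,0],[0.66,0.393,0.38],-1]]'
python3 -c "
from h import *
im=manip.camera('wrist');c=manip.calibration('wrist');cv2.imwrite('pics/w14.png',im[:,:,::-1]);np.save('w14.npy',c,allow_pickle=True)
print(manip.get_obs()['tool_pos'])
m,b=blobs(im,(20,120,80),(36,255,255),60)
ys,xs=np.nonzero(m)
for v in range(20,300,30):
  q=xs[ys==v]
  if len(q):print(v,q.min(),q.max(),ray(c,(q.min(),v),18).round(1),ray(c,(q.max(),v),18).round(1))"
```

```text
clock: 26.88
tool_pos: [519.7, -25.1, 130.5]
orientation: [2.22, 2.22, 0.002]
contact_force: [-0.0, -0.5, -2.4]
grip_width: 39.8
grasp_force: 66.0
clock: 27.72
tool_pos: [595.6, 105.9, 51.9]
orientation: [-2.219, -2.221, 0.005]
contact_force: [-0.2, -1.3, -1.6]
grip_width: 39.4
grasp_force: 66.0
[595.82260811 105.73082618  52.10967206]
20 290 460 [581.3 218.9] [658.3 219. ]
50 286 453 [579.2 206.4] [656.2 206.5]
80 283 446 [577.6 193.5] [654.1 193.5]
110 279 439 [575.3 180. ] [651.9 180.1]
140 275 432 [573.  166.1] [649.6 166.1]
170 271 425 [570.6 151.6] [647.2 151.7]
200 267 417 [568.1 136.5] [644.2 136.6]
230 263 411 [565.5 120.8] [642.1 120.9]
260 258 404 [562.3 104.5] [639.4 104.6]
290 394 397 [635.   87.5] [636.6  87.6]
```

```bash
python3 -m creep '[[[0,0,0],[0,0.015,0.04],-1],[[0,0,0],[0,0.015,0.07],-1],[[0,0,0],[0,0.015,0.09],-1],[[0,0,0],[0,0.015,0.105],-1],[[0,0,0],[0,0.015,0.115],-1],[[0,0,0],[0,0.015,0.12],-1],[[0,0,0],[0,0.015,0.125],-1],[[0,0,0],[0,0.015,0.13],-1],[[0,0,0],[0,0.015,0.13],-1],[[0,0,0],[0,0.015,0.13],-1]]'
```

```text
clock: 28.6
tool_pos: [600.4, 105.8, 27.9]
orientation: [2.221, 2.222, 0.0]
contact_force: [0.3, -0.7, -2.9]
grip_width: 39.5
grasp_force: 66.0
```

```bash
python3 -m creep '[[[0,0,0],[0,0,0.005],-1],[[0,0,0],[0,0,0.01],-1],[[0,0,0],[0,0,0.013],-1],[[0,0,0],[0,0,0.013],-1],[[0,0,0],[0,0,0.013],0.2],[[0,0,0],[0,0,0.013],0.5],[[0,0,0],[0,0,0.013],1],[[0,0,0],[0,0,0.013],1],[[0,0,0],[0,0,-0.12],1],[[0,0,0],[0,0,-0.3],1]]'
python3 -m creep '[[[0,0,0],[0,0,-0.16],1],[[0,0,0],[-0.05,-0.1,-0.3],1],[[0,0,0],[-0.15,-0.25,-0.45],1],[[0,0,0],[-0.2,-0.4,-0.6],1],[[0,0,0],[-0.2,-0.55,-0.75],1],[[0,0,0],[-0.2,-0.7,-0.9],1],[[0,0,0],[-0.2,-0.8,-1],1],[[0,0,0],[-0.2,-0.8,-1],1],[[0,0,0],[-0.2,-0.8,-1],1],[[0,0,0],[-0.2,-0.8,-1],1]]'
python3 -c "
from h import *
print(manip.get_obs()['tool_pos'])
im={n:manip.camera(n) for n in('scene','side','wrist')}
for n in im:
    cv2.imwrite(f'pics/{n}_end.png',im[n][:,:,::-1])
T={'red':[(610.7,-201),66,RNG['red'],24],'green':[(451,-47),62,RNG['green'],24],'sq':[(610,176),88,((100,120,50),(130,255,255)),15],'ambY':[(621,248),89,((0,0,0),(180,115,70)),16],'ambB':[(619,-130.7),89,((0,0,0),(180,115,70)),16],'pot':[(600.4,105.8),62,((0,0,90),(180,70,255)),21]}
for n in('scene','side'):
    c=manip.calibration(n)
    for k,(p,z,r,rad) in T.items():
        u,v=proj(c,np.array([*p,z-8.])).astype(int)
        try:
            e=circ(im[n],c,r,z-8,(max(u-18,0),max(v-15,0),u+18,v+15));print(n,k,'expect',(u,v),e)
        except Exception as x:print(n,k,(u,v),'none')
"
```

```text
clock: 29.43
tool_pos: [597.4, 105.5, 85.0]
orientation: [-2.217, -2.218, 0.01]
contact_force: [0.2, 1.0, 0.1]
grip_width: 85.4
grasp_force: 0.0
clock: 30.27
tool_pos: [440.6, 65.7, 287.5]
orientation: [2.22, 2.222, 0.001]
contact_force: [-0.5, -0.4, -0.7]
grip_width: 85.2
grasp_force: 0.0
[440.59214318  65.68407428 287.50683569]
scene red expect (np.int64(207), np.int64(233)) (array([207.2, 233.4,  11.3, 207.2, 234. ]), array([ 611.6, -201.9]), array([ 613. , -200.9]))
scene green expect (np.int64(307), np.int64(210)) (array([307. , 210.5,  10.6, 307. , 210.8]), array([451.7, -47.3]), array([452.8, -46.8]))
scene sq expect (np.int64(374), np.int64(276)) (array([374.1, 276.6,   8.3, 374.4, 276.5]), array([610.3, 175. ]), array([609.8, 175.5]))
scene ambY expect (np.int64(409), np.int64(291)) (array([408.5, 291.5,   8.7, 408.5, 291.7]), array([621.7, 247. ]), array([622.1, 247.1]))
scene ambB expect (np.int64(232), np.int64(236)) (array([232.1, 237. ,   7.7, 232.1, 236.8]), array([ 622. , -130.4]), array([ 621.7, -130.7]))
scene pot expect (np.int64(342), np.int64(272)) (array([343. ,
[... 215 characters left out ...]
]))
side green expect (np.int64(356), np.int64(237)) (array([357.2, 237.2,   8.1, 357.2, 237.3]), array([449.2, -47.3]), array([449. , -47.1]))
side sq expect (np.int64(259), np.int64(266)) (array([261. , 267. ,   5.8, 260.7, 267. ]), array([605.5, 176. ]), array([606.2, 176.4]))
side ambY expect (np.int64(239), np.int64(284)) (array([240. , 284.5,   6.3, 240.1, 284.3]), array([619.9, 246.7]), array([620.1, 246.2]))
side ambB expect (np.int64(313), np.int64(193)) (array([314.1, 193.1,   5.2, 314.3, 193.1]), array([ 617.9, -131.7]), array([ 617.5, -132.1]))
side pot expect (np.int64(277), np.int64(256)) (array([278.5, 260.5,  11.5, 278. , 259.9]), array([592.3, 117.2]), array([594.5, 115.8]))
```

Both cameras find every lid and cap within a pixel or two of where an upright item in its bay should show. The exception is the pot in the side view, 4 px off, where its mask also takes in other pale pixels; it matches in the scene view. The green jar has not moved and the arm is clear, so I hand in.

```bash
python3 -c "
from cell import manip
print(manip.job_done())"
```

```text
the job is handed in; nothing more can be done
None
```

I handed the job in at about 30 s with all five items set down in bays of their own in the right trays; the result of the judging was not shown.

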